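# Put the car fob away and click the key organizer shut

## Task

Pick up the black car fob and lay it flat, button up, on the floor of the empty upper tray of the two-tier white organizer; set it down, do not drop it. Then swing that cover over it and press it gently until it clicks and stays fully shut, and shut the cover of the single-tier tray with the brass key the same way (either before or after). Press gently, never hard, and leave the key and everything else where they are.

Things in the scene. Friction and masses are not known exactly. Their poses are not given: they have to be found in the camera images.
- fob: Black plastic car key fob with a red round button on top, 72 mm long (x, incl. a 6 mm steel loop at the -x end), 36 mm wide (y), 15 mm thick, 50 g, loose, lying button up. Origin: centre of its underside; solid from x = -30 to +36 mm; z is out of the button side. Grip across the 36 mm width.
- stack: White organizer of two stacked tiers: envelopes below, above an empty tray with a hinged cover, open at the start. Fixed. 110 (x) x 120 (y) mm, rim at 85 mm. Origin: centre of its underside on the table; z up, x from the cover's hinge (near edge, x = -55 mm) to the catch (far edge). A 24 mm wide catch housing, no higher than the rim, juts 16 mm from the middle of the far side.
- stack_floor (a point): Centre of the floor of the upper tray: inside 104 x 114 mm, 32 mm deep to the rim, walls 3 mm; 53 mm above the table. Axes as stack.
- stack_hinge (a point): Middle of that cover's hinge line (runs along y), 1 mm above the rim at the near edge of stack. Axes as stack.
- stack_cover (a joint): Angle of the grey-blue cover of stack, rad: 0 shut on the rim, grows opening up and back towards the robot (1.57 upright, 2.3 stop). Plate 4 mm thick, 120 mm wide (y), 2 to 110 mm from the hinge. Stays put above about 0.7; lower, a spring lifts it until its ball catch, met at 0.1, snaps at about 0.04 and holds it at 0 (about 8 N at the press pad). Shut, its top is 5 mm above the rim.
- stack_cover_edge (a point): Centre of the pale press pad on the outer face of that cover, 94 mm from the hinge line and 14 mm from the free edge; turns with the cover (x from hinge to free edge, z out of the outer face).
- tray: Single white tray, brass key inside, same hinged cover, open at the start. Fixed. 110 (x) x 120 (y) mm, rim at 40 mm. Origin: centre of its underside on the table; z up, x from the cover's hinge (near edge, x = -55 mm) to the catch (far edge). A 24 mm wide catch housing, no higher than the rim, juts 16 mm from the middle of the far side.
- tray_floor (a point): Centre of the floor of the tray: inside 104 x 114 mm, 32 mm deep to the rim, walls 3 mm; 8 mm above the table. Axes as tray.
- tray_hinge (a point): Middle of that cover's hinge line (runs along y), 1 mm above the rim at the near edge of tray. Axes as tray.
- tray_cover (a joint): Angle of the grey-blue cover of tray, rad: 0 shut on the rim, grows opening up and back towards the robot (1.57 upright, 2.3 stop). Plate 4 mm thick, 120 mm wide (y), 2 to 110 mm from the hinge. Stays put above about 0.7; lower, a spring lifts it until its ball catch, met at 0.1, snaps at about 0.04 and holds it at 0 (about 8 N at the press pad). Shut, its top is 5 mm above the rim.
- tray_cover_edge (a point): Centre of the pale press pad on the outer face of that cover, 94 mm from the hinge line and 14 mm from the free edge; turns with the cover (x from hinge to free edge, z out of the outer face).
- key: Brass house key, 53 x 24 x 6 mm, lying loose in the single tray; stays there. Origin: underside, near its middle; x along the blade.
- dish: Blue ceramic bowl, rim 110 mm across, 35 mm high, towards the back; leave alone. Origin: centre of underside.
- pen_cup: Clear acrylic pen cup with four pens, 72 mm across, 95 mm high, pens to about 150 mm; leave alone. Origin: centre of underside.
- torch: Aluminium pocket torch, 105 x 26 x 26 mm, lying near the robot; leave alone. Origin: underside, near its middle.
- tin: Round green mint tin with a brass lid, 67 mm across, 19 mm high, near the robot; leave alone. Origin: centre of underside.
- glasses_case: Brown glasses case, 65 x 155 x 45 mm, at the back; leave alone. Origin: centre of underside.

How it is judged:
By the outcome, as a careful person would: the job done as asked, in the order asked, and still so for the second after the job is handed in, with the robot touching nothing.
It also fails if it takes over 67 s, if anything falls off the work surface, if the arm or the gripper's body presses on something with over 40 N, if the wrist force passes 120 N, or if a joint passes its speed limit or range.

## Robot

A 7-joint arm with a two-finger parallel gripper is mounted at the origin on the work surface. World frame = base frame: x ahead of the robot, y to its left, z up, the work surface at z = 0. Lengths are in m, angles in rad, forces in N, time in s.
With the tool pointing down it reaches from about 0.4 to 0.85 m from the base axis. Payload 10.4 kg.
Tool frame: the origin (TCP) lies at the very end of the fingers, on their centre line; the grasp point (between the pads) lies 19 mm behind it; z points along the fingers, y is the line along which they close (so a half turn about z gives the same grasp; the last joint's range is limited). The gripper opens to 87 mm and grips with 3 to 60 N. Pads are 19 mm wide; open, the fingers measure 117 mm over their backs; the gripper's body (75 mm by 190 mm) begins 51 mm behind the grasp point.
Start: joints at [1.304, 0.332, -0.065, 1.46, 0.022, 1.35, -0.088], TCP at [0.151, -0.607, 0.223] pointing down, gripper open.
Joint ranges: [-2.6, 2.6], [-0.5, 2.12], [-1.47, 1.34], [0.16, 2.42], [-1.27, 4.41], [0.06, 2.06], [-2.6, 2.6]. Speed limits (rad/s): [2.22, 2.22, 2.79, 2.79, 3.14, 3.14, 3.14].

## Interface

Orientations are given as a unit quaternion [x, y, z, w].
In Python, from bench import * gives the robot as it stands.
- The arm moves only by the tool carry_out, never from a script. Its argument "deltas" is a list of rows, each an object with "hand": the finger opening in mm, from 0 to 87; "dp": the shift along the tool's x, y, z each as a share of 250 mm, from -1 to 1, a list of three; "spin": the turn about the tool's z as a share of pi rad, from -1 to 1. In form: [{"hand": hand, "dp": [dx, dy, dz], "spin": spin}, ...]. A call has 1 to 20 rows; each row is the pose to reach, as a shift and turn from the pose commanded when the call began, along the tool's axes at that moment, turning the shorter way round; what a row does not reach only later rows make up. A row lasts 1/10 s, in which the tool goes at most 50 mm and 8.59 degrees, less where a joint would pass 70% of its speed; a pose out of reach is approached as far as the arm can. A call with a number of a shift or a turn outside -1 to 1 is refused whole. A call with a gripper value outside its range is refused whole. The fingers move at their own pace and stop on an object; "force" is the grip in N (left out, the last holds). Time passes only in rows, so rows that repeat a pose let the fingers close. It gives the time, the measured TCP pose, the force, the opening and the grip force at its end, in the units of the state.
- read_state(): the state, without advancing time (a new reading comes with each control period).
- camera(name): name is "side" or "top" or "wrist"; returns the picture (400x640x3 uint8, red, green, blue); there is no depth.
- get_calibration(name): a dict with "fx", "fy", "cx", "cy" (pixels), "k1" (the pictures are not rectified: a ray, as slopes to the right and down, at radius r is drawn at 1 + k1 r^2 times it, then the intrinsics apply), "R" (3x3) and "t" (3): a world point X has camera coordinates R X + t; the wrist camera has in their place "mount" (4x4, takes a point from camera to tool coordinates, whose origin is the TCP and whose axes are the flange's). Camera axes: x right, y down, z forward; pixel columns grow to the right and rows downward; lengths in m; the calibration is good to about 2 mm. A picture is of the moment at which its call begins: read the wrist's pose just before it. get_calibration takes no time and is no camera call.
- close_job(): hands the job in; it is judged then, once.
The state is a dict: "time": time; "joint_positions": joint angles; "joint_vel": joint speeds; "joint_torque": joint torques, N m; "ee_pos": TCP position; "eef_rot": TCP orientation; "ft_force": force on the tool from outside, world axes, zero at the start; "torque": the same for the moment, N m; "width": finger opening in m; "grip_force": force on a finger pad.
Only numpy, scipy, OpenCV 4.12 (cv2) and the standard library are available. Lean on these libraries where they do the work, as an engineer would, in place of code of your own. Each camera call takes 0.05 s, during which the arm holds its last target. There are 200 camera calls.

## Working session

There is one attempt and no reset: what is moved stays moved. The work goes in short steps, Python scripts to look and compute and a tool call to move; the robot and the scene stay as the last step left them, time stands still between calls to the robot, and variables do not carry over. Pictures are saved under pics/ and viewed, at most 10 in all, crops included, and the job is handed in when it is done.

Besides the shell and the picture viewer there is one more tool, called after ">>>" as name([rows], argument=value, ...), one row to a line, values as JSON. carry_out: Moves the arm, as the interface text tells. Its arguments: {"type":"object","properties":{"deltas":{"type":"array","items":{"type":"object","properties":{"hand":{"type":"number"},"dp":{"type":"array","items":{"type":"number","minimum":-1,"maximum":1}},"spin":{"type":"number","minimum":-1,"maximum":1}}}},"force":{"type":"number"}},"required":["deltas"]}

```bash
mkdir -p pics
cat > h.py <<'E'
from bench import *
import numpy as np, cv2
from scipy.spatial.transform import Rotation as Rn
def ray(cal,uv,R=None,t=None):
    k=cal["k1"];d=np.array([(uv[0]-cal["cx"])/cal["fx"],(uv[1]-cal["cy"])/cal["fy"]])
    u=d.copy()
    for _ in range(20): u=d/(1+k*(u@u))
    v=np.array([u[0],u[1],1.])
    if "mount" in cal:
        M=np.array(cal["mount"]); p=np.array(cal["_p"]); Rt=Rn.from_quat(cal["_q"]).as_matrix()
        return Rt@M[:3,3]+p, Rt@M[:3,:3]@v
    R=np.array(cal["R"]);t=np.array(cal["t"]);return -R.T@t, R.T@v
def atz(cal,uv,z):
    o,d=ray(cal,uv);return o+d*(z-o[2])/d[2]
def tri(c1,a,c2,b):
    o1,d1=ray(c1,a);o2,d2=ray(c2,b)
    s=np.linalg.lstsq(np.stack([d1,-d2],1),o2-o1,rcond=None)[0]
    p,q=o1+s[0]*d1,o2+s[1]*d2;return (p+q)/2,np.linalg.norm(p-q)
def proj(cal,X):
    x=np.array(cal["R"])@X+np.array(cal["t"]);u=x[:2]/x[2];u=u*(1+cal["k1"]*(u@u))
    return u*[cal["fx"],cal["fy"]]+[cal["cx"],cal["cy"]]
E
python3 - <<'E'
from h import *
s=read_state();print(s)
for n in("side","top","wrist"):
    print(n,get_calibration(n))
    im=camera(n)[:,:,::-1];cv2.imwrite(f"pics/{n}0.png",im)
a=cv2.imread("pics/side0.png");b=cv2.imread("pics/top0.png");
E
```

```text
{'time': 0.0, 'joint_positions': array([ 1.30440938,  0.33288721, -0.06469314,  1.46093133,  0.02158254,
        1.34993507, -0.08850681]), 'joint_vel': array([ 2.75732210e-03, -9.31218489e-05,  1.24559201e-03,  1.16131254e-03,
       -2.94853673e-04,  3.47403701e-04, -1.59025810e-03]), 'joint_torque': array([-1.63628938e-04, -6.23260689e+01,  2.46443687e-02, -3.89908791e+01,
       -6.14030496e-02,  3.96119140e-02,  1.91668914e-04]), 'ee_pos': array([ 0.15076132, -0.60613513,  0.22174913]), 'eef_rot': array([ 9.92579696e-01,  1.21593625e-01, -1.15971749e-04, -7.23897847e-04]), 'ft_force': array([-0.29416286, -0.47621842, -0.56711899]), 'torque': array([-0.04383533, -0.01428325, -0.02927834]), 'grip_force': 0.0, 'width': 0.08722393742522166}
side {'fx': 420.7808559079383, 'fy': 420.7808559079383, 'cx': 314.2398780675455, 'cy': 193.18912573450132, 'k1': -0.08283124742120551, 'R': array([[ 0.99918993, -0.03939703,  0.00820662],
       [-0.0225289 , -0.71659475, -0.69712583],
       [ 0.03334551,  0.69637622, -0.71690183]]), 't': array([-0.55389054,  0.05974991,  0.81990358])}
top {'fx'
[... 152 characters left out ...]
-04, -9.99969961e-01,  7.73629039e-03],
       [-9.93493565e-01, -1.35358668e-03, -1.13880215e-01],
       [ 1.13887265e-01, -7.63178985e-03, -9.93464366e-01]]), 't': array([0.00095897, 0.5664673 , 0.95483804])}
wrist {'fx': 282.78506448938333, 'fy': 282.78506448938333, 'cx': 323.1139423183716, 'cy': 198.42102780686184, 'k1': -0.02428031167663465, 'mount': array([[-6.30622918e-04, -9.68925634e-01, -2.47351408e-01,
         6.78324898e-02],
       [ 9.99999691e-01, -7.26925327e-04,  2.98012695e-04,
         6.18953383e-04],
       [-4.68558143e-04, -2.47351144e-01,  9.68925793e-01,
        -1.62851236e-01],
       [ 0.00000000e+00,  0.00000000e+00,  0.00000000e+00,
         1.00000000e+00]])}
```

View pics/top0.png

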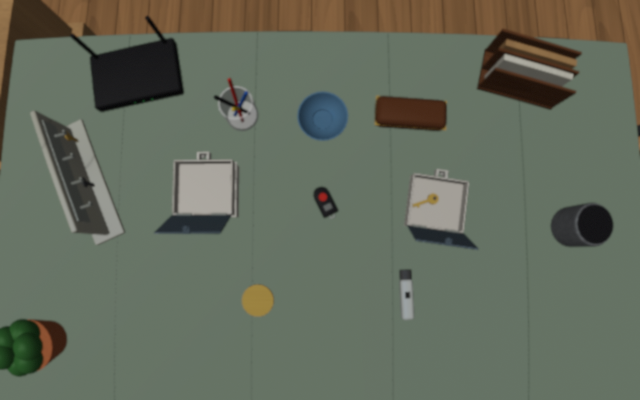

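View pics/side0.png

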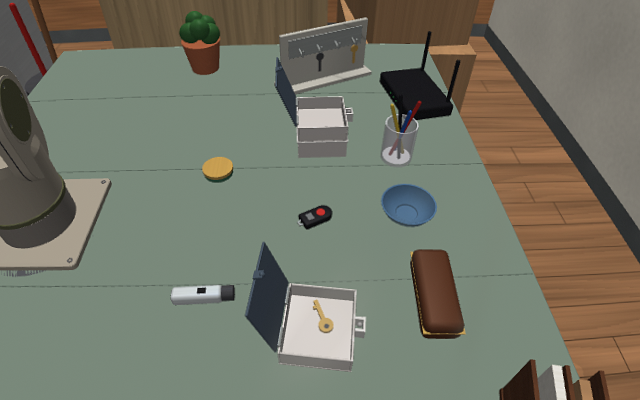

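Run:
```python
from h import *
a=cv2.imread("pics/side0.png");b=cv2.imread("pics/top0.png")
def crop(im,u,v,w,h,s):
    c=cv2.resize(im[v:v+h,u:u+w],None,fx=s,fy=s,interpolation=cv2.INTER_CUBIC)
    for i in range(0,w,10): cv2.putText(c,str(u+i),(i*s,8),0,.3,(0,0,255),1) if i%20==0 else 0; cv2.line(c,(i*s,10),(i*s,14),(0,0,255),1)
    for i in range(0,h,10): cv2.putText(c,str(v+i),(0,i*s+4),0,.3,(0,255,255),1); cv2.line(c,(20,i*s),(24,i*s),(0,255,255),1)
    return c
t=np.hstack([crop(b,150,145,100,95,4),crop(b,395,160,100,95,4)])
cv2.imwrite("pics/c1.png",t)
s1=crop(a,270,50,100,110,4)
f=crop(b,300,175,50,50,4);g=crop(a,290,195,50,40,4)
o=np.zeros((440,800,3),np.uint8);o[:440,:400]=s1;o[:200,400:600]=f;o[:160,600:800]=g
o2=crop(a,240,240,135,130,3)
o[200:440,400:800]=crop(a,240,285,135,85,3)[:240,:400]
cv2.imwrite("pics/c2.png",o)
```

```text
(no output)
```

View pics/c1.png

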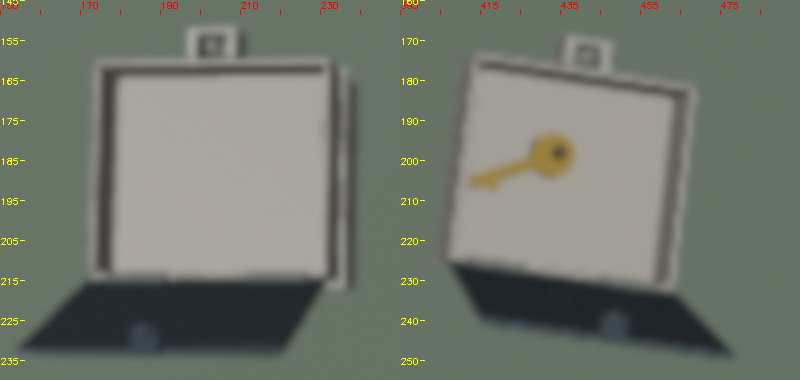

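View pics/c2.png

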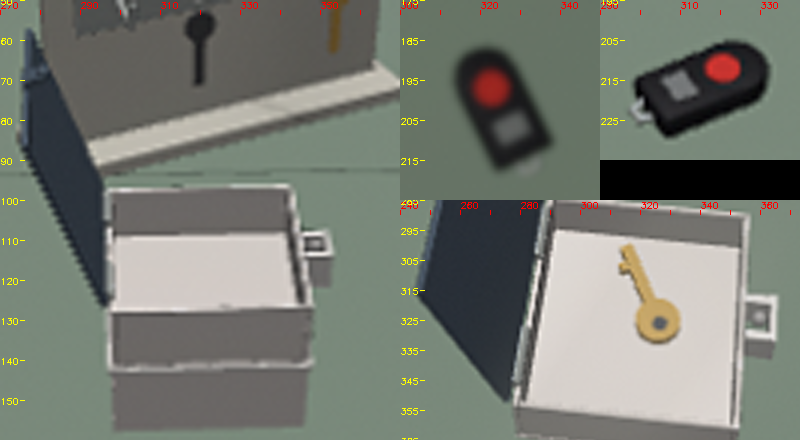

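Run:
```python
from h import *
np.set_printoptions(precision=4,suppress=True)
T=get_calibration("top");S=get_calibration("side")
P={"sFL":((174.2,160.5),(343.2,96.5)),"sFR":((233.2,160),(348.2,127)),"sNL":((172.7,215),(296.5,97)),"sNR":((232.5,215),(296.7,127.5)),
"tFL":((413.5,174.5),(356.7,289.3)),"tFR":((468.7,182),(352,366)),"tNL":((406.2,225.5),(287,286.5)),"tNR":((464.5,233.5),(278.3,362.5)),
"button":((322.7,197),(320.7,212.2)),"grey":((327.7,207),(310.2,216.2)),"loop":((331.7,216),(300,222)),"spad":((185.7,228.7),(278.7,68)),"tpad":((448.5,241),(258,273))}
for k,(a,b) in P.items(): print(k,*tri(T,a,S,b), atz(T,a,.086 if k[0]=='s' else .041 if k[0]=='t' else .015)[:2],atz(S,b,.086 if k[0]=='s' else .041 if k[0]=='t' else .015)[:2])
```

```text
sFL [0.6314 0.2993 0.0845] 0.005114944165638344 [0.6285 0.2987] [0.6337 0.2977]
sFR [0.6316 0.1785 0.0858] 0.004643744331185484 [0.6291 0.1784] [0.6339 0.1787]
sNL [0.521  0.2979 0.086 ] 0.005421836949551213 [0.5183 0.2977] [0.5237 0.2984]
sNR [0.5209 0.1771 0.0879] 0.004440257579694657 [0.5188 0.1773] [0.5231 0.18  ]
tFL [ 0.6115 -0.1925  0.04  ] 0.007546798302130391 [ 0.6075 -0.1922] [ 0.6151 -0.1927]
tFR [ 0.5949 -0.3138  0.0302] 0.0028965952047154014 [ 0.592  -0.3103] [ 0.5952 -0.3179]
tNL [ 0.5016 -0.1767  0.0298] 0.0010610084339341063 [ 0.5005 -0.1746] [ 0.5025 -0.1835]
tNR [ 0.4867 -0.3026  0.0243] 0.005625771178516894 [ 0.4834 -0.2976] [ 0.4905 -0.309 ]
button [ 0.5647 -0.0017  0.0152] 0.004335038146974427 [ 0.5625 -0.0018] [ 0.5669 -0.0012]
grey [ 0.5435 -0.0122  0.0161] 0.004794555783626101 [ 0.5412 -0.0124] [ 0.5459 -0.0109]
loop [ 0.5241 -0.0209  0.0098] 0.0034248642371523977 [ 0.522  -0.0209] [ 0.5258 -0.0251]
spad [0.4877 0.2398 0.1948] 0.001756117198362205 [0.4912 0.2704] [0.479  0.4357]
tpad [ 0.4673 -0.2313  0.1541] 0.0018216230337766907 [ 0.468  -0.2631] [ 0.4542 -0.1561]
```

>>> carry_out([
  {"hand":87,"dp":[0.06,-0.055,0],"spin":0},
  {"hand":87,"dp":[0.18,-0.165,0],"spin":0},
  {"hand":87,"dp":[0.32,-0.29,0],"spin":0},
  {"hand":87,"dp":[0.46,-0.42,0],"spin":0},
  {"hand":87,"dp":[0.6,-0.55,0],"spin":0},
  {"hand":87,"dp":[0.74,-0.68,0],"spin":0},
  {"hand":87,"dp":[0.88,-0.81,0],"spin":0},
  {"hand":87,"dp":[1.0,-0.92,0],"spin":0},
])

```text
time: 0.95
ee_pos: [0.339, -0.3206, 0.2225]
eef_rot: [0.993, 0.122, -0.0, 0.0]
ft_force: [0.5, -0.6, -0.5]
width: 0.0873
grip_force: 0.0
```

>>> carry_out([
  {"hand":87,"dp":[0.14,-0.13,0],"spin":0},
  {"hand":87,"dp":[0.28,-0.26,0],"spin":0},
  {"hand":87,"dp":[0.42,-0.39,0],"spin":-0.02},
  {"hand":87,"dp":[0.56,-0.52,0],"spin":-0.04},
  {"hand":87,"dp":[0.7,-0.65,0],"spin":-0.06},
  {"hand":87,"dp":[0.84,-0.78,0],"spin":-0.066},
  {"hand":87,"dp":[0.96,-0.9,0.0],"spin":-0.066},
  {"hand":87,"dp":[1.0,-0.95,0.0],"spin":-0.066},
  {"hand":87,"dp":[1.0,-0.95,0.0],"spin":-0.066},
  {"hand":87,"dp":[1.0,-0.95,0.0],"spin":-0.066},
])

```text
time: 1.95
ee_pos: [0.523, -0.0326, 0.2222]
eef_rot: [0.975, 0.224, -0.0, 0.0]
ft_force: [-0.3, -0.6, -0.2]
width: 0.087
grip_force: 0.0
```

Run:
```python
from h import *
s=read_state();print(s["time"],s["ee_pos"],s["eef_rot"],s["ft_force"])
im=camera("wrist")[:,:,::-1];cv2.imwrite("pics/w1.png",im)
```

```text
1.95 [ 0.52297655 -0.03263372  0.22224205] [ 9.74647126e-01  2.23747295e-01 -3.51588685e-04  6.60297222e-05] [-0.34579469 -0.6173171  -0.18413669]
```

View pics/w1.png

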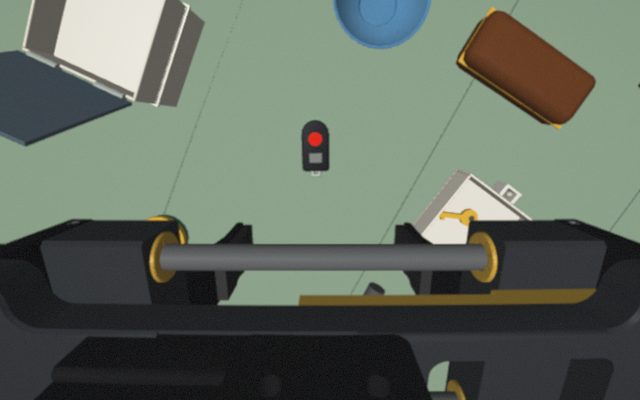

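Run:
```python
from h import *
np.set_printoptions(precision=4,suppress=True)
W=get_calibration("wrist");W["_p"]=[.52297655,-.03263372,.22224205];W["_q"]=[.97464713,.2237473,-.00035,.000066]
T=get_calibration("top");S=get_calibration("side")
for n,uv,z in(("btn",(315,139),.0155),("grey",(316,158),.0155),("front",(315,121),.01),("rear",(316,171),.012),("left",(302.5,150),.012),("right",(329,150),.012)):print(n,atz(W,uv,z))
print(tri(W,(315,139),T,(322.7,197)),tri(W,(315,139),S,(320.7,212.2)),tri(W,(316,158),S,(310.2,216.2)))
```

```text
btn [ 0.5654 -0.0015  0.0155]
grey [ 0.544  -0.0131  0.0155]
front [0.5856 0.0083 0.01  ]
rear [ 0.5281 -0.0206  0.012 ]
left [0.5454 0.0072 0.012 ]
right [ 0.5605 -0.024   0.012 ]
(array([ 0.5645, -0.0017, -0.0023]), np.float64(0.0005872314286517081)) (array([ 0.5661, -0.0016,  0.0156]), np.float64(0.0014531632428557307)) (array([ 0.5451, -0.0131,  0.0177]), np.float64(0.0015546960306294139))
```

>>> carry_out([
  {"hand":65,"dp":[0.08,-0.018,0.06],"spin":0},
  {"hand":65,"dp":[0.155,-0.036,0.18],"spin":0},
  {"hand":65,"dp":[0.155,-0.036,0.32],"spin":0},
  {"hand":65,"dp":[0.155,-0.036,0.46],"spin":0},
  {"hand":65,"dp":[0.155,-0.036,0.58],"spin":0},
  {"hand":65,"dp":[0.155,-0.036,0.68],"spin":0},
  {"hand":65,"dp":[0.155,-0.036,0.76],"spin":0},
  {"hand":65,"dp":[0.155,-0.036,0.82],"spin":0},
  {"hand":65,"dp":[0.155,-0.036,0.86],"spin":0},
  {"hand":65,"dp":[0.155,-0.036,0.872],"spin":0},
  {"hand":65,"dp":[0.155,-0.036,0.872],"spin":0},
  {"hand":65,"dp":[0.155,-0.036,0.872],"spin":0},
])

```text
time: 3.2
ee_pos: [0.5548, -0.0073, 0.0054]
eef_rot: [0.975, 0.224, 0.001, 0.0]
ft_force: [0.6, -0.2, -0.2]
width: 0.0651
grip_force: 0.0
```

>>> carry_out([
  {"hand":45,"dp":[0,0,0],"spin":0},
  {"hand":40,"dp":[0,0,0],"spin":0},
  {"hand":30,"dp":[0,0,0],"spin":0},
  {"hand":30,"dp":[0,0,0],"spin":0},
  {"hand":30,"dp":[0,0,0],"spin":0},
  {"hand":30,"dp":[0,0,0],"spin":0},
  {"hand":30,"dp":[0,0,0],"spin":0},
  {"hand":30,"dp":[0,0,0],"spin":0},
], force=12)

```text
time: 4.0
ee_pos: [0.5542, -0.0072, 0.0046]
eef_rot: [0.975, 0.224, 0.0, 0.0]
ft_force: [-1.8, -0.3, 2.5]
width: 0.0356
grip_force: 12.0
```

>>> carry_out([
  {"hand":30,"dp":[0,0,-0.02],"spin":0},
  {"hand":30,"dp":[0,0,-0.08],"spin":0},
  {"hand":30,"dp":[0,0,-0.18],"spin":0.01},
  {"hand":30,"dp":[0,0,-0.3],"spin":0.03},
  {"hand":30,"dp":[0,0,-0.42],"spin":0.055},
  {"hand":30,"dp":[0,0,-0.54],"spin":0.08},
  {"hand":30,"dp":[0,0,-0.66],"spin":0.105},
  {"hand":30,"dp":[0,0,-0.75],"spin":0.125},
  {"hand":30,"dp":[0,0,-0.8],"spin":0.14},
  {"hand":30,"dp":[0,0,-0.8],"spin":0.14},
  {"hand":30,"dp":[0,0,-0.8],"spin":0.14},
])

```text
time: 5.1
ee_pos: [0.554, -0.0071, 0.2047]
eef_rot: [1.0, 0.006, 0.0, 0.0]
ft_force: [0.3, -0.1, -0.9]
width: 0.0357
grip_force: 12.0
```

>>> carry_out([
  {"hand":30,"dp":[0.01,-0.05,0],"spin":0},
  {"hand":30,"dp":[0.03,-0.15,0],"spin":0},
  {"hand":30,"dp":[0.04,-0.28,0],"spin":0},
  {"hand":30,"dp":[0.05,-0.42,0],"spin":0},
  {"hand":30,"dp":[0.06,-0.56,0],"spin":0},
  {"hand":30,"dp":[0.08,-0.7,0],"spin":0},
  {"hand":30,"dp":[0.09,-0.82,0],"spin":0},
  {"hand":30,"dp":[0.1,-0.92,0],"spin":0},
  {"hand":30,"dp":[0.104,-0.97,0],"spin":0},
  {"hand":30,"dp":[0.104,-0.98,0],"spin":0},
  {"hand":30,"dp":[0.104,-0.98,0],"spin":0},
  {"hand":30,"dp":[0.104,-0.98,0],"spin":0},
])

```text
time: 6.3
ee_pos: [0.5778, 0.2365, 0.2043]
eef_rot: [1.0, 0.005, -0.0, 0.0]
ft_force: [0.2, -0.1, -0.9]
width: 0.0361
grip_force: 12.0
```

Run:
```python
from h import *
s=read_state();print(s["time"],s["ee_pos"],s["eef_rot"],s["ft_force"])
o=np.hstack([camera("wrist")[:,:,::-1][:260,120:520],cv2.resize(camera("side")[:,:,::-1][20:150,230:430],(400,260),interpolation=cv2.INTER_CUBIC)]);cv2.imwrite("pics/w2.png",o)
```

```text
6.3 [0.57776352 0.2365012  0.20433512] [ 9.99988274e-01  4.81703492e-03 -4.13286639e-05  4.95642148e-04] [ 0.19662529 -0.12400649 -0.86038743]
```

View pics/w2.png

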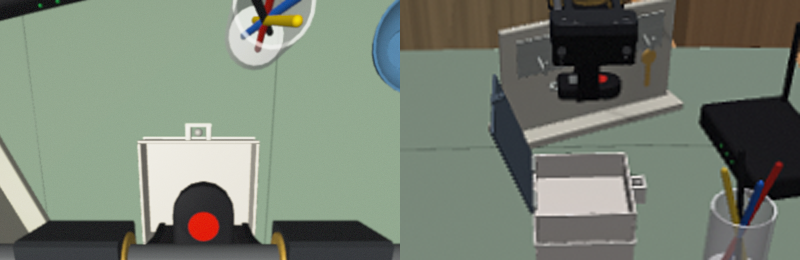

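>>> carry_out([
  {"hand":30,"dp":[0,-0.006,0.03],"spin":0},
  {"hand":30,"dp":[0,-0.012,0.1],"spin":0},
  {"hand":30,"dp":[0,-0.012,0.19],"spin":0},
  {"hand":30,"dp":[0,-0.012,0.28],"spin":0},
  {"hand":30,"dp":[0,-0.012,0.36],"spin":0},
  {"hand":30,"dp":[0,-0.012,0.43],"spin":0},
  {"hand":30,"dp":[0,-0.012,0.49],"spin":0},
  {"hand":30,"dp":[0,-0.012,0.53],"spin":0},
  {"hand":30,"dp":[0,-0.012,0.55],"spin":0},
  {"hand":30,"dp":[0,-0.012,0.556],"spin":0},
  {"hand":30,"dp":[0,-0.012,0.556],"spin":0},
  {"hand":30,"dp":[0,-0.012,0.556],"spin":0},
])

```text
time: 7.6
ee_pos: [0.5778, 0.2413, 0.0663]
eef_rot: [1.0, 0.006, 0.001, -0.0]
ft_force: [0.8, 0.1, -1.0]
width: 0.0362
grip_force: 12.0
```

>>> carry_out([
  {"hand":30,"dp":[0,0,0.006],"spin":0},
  {"hand":30,"dp":[0,0,0.012],"spin":0},
  {"hand":30,"dp":[0,0,0.018],"spin":0},
  {"hand":30,"dp":[0,0,0.022],"spin":0},
  {"hand":30,"dp":[0,0,0.022],"spin":0},
])

```text
time: 8.1
ee_pos: [0.5773, 0.241, 0.0598]
eef_rot: [1.0, 0.006, -0.0, 0.0]
ft_force: [0.2, 0.6, -0.9]
width: 0.0358
grip_force: 12.0
```

>>> carry_out([
  {"hand":30,"dp":[0,0,0.004],"spin":0},
  {"hand":30,"dp":[0,0,0.006],"spin":0},
  {"hand":30,"dp":[0,0,0.006],"spin":0},
])

```text
time: 8.4
ee_pos: [0.5774, 0.2411, 0.0585]
eef_rot: [1.0, 0.006, -0.0, 0.0]
ft_force: [0.5, 0.7, -0.8]
width: 0.0358
grip_force: 12.0
```

>>> carry_out([
  {"hand":30,"dp":[0,0,0.002],"spin":0},
  {"hand":30,"dp":[0,0,0.004],"spin":0},
  {"hand":30,"dp":[0,0,0.004],"spin":0},
])

```text
time: 8.7
ee_pos: [0.5774, 0.2411, 0.0577]
eef_rot: [1.0, 0.006, 0.0, 0.0]
ft_force: [-0.3, -0.3, 1.0]
width: 0.036
grip_force: 12.0
```

>>> carry_out([
  {"hand":30,"dp":[0,0,0.002],"spin":0},
  {"hand":30,"dp":[0,0,0.002],"spin":0},
  {"hand":38,"dp":[0,0,0.002],"spin":0},
  {"hand":40,"dp":[0,0,0.002],"spin":0},
  {"hand":44,"dp":[0,0,0.002],"spin":0},
  {"hand":50,"dp":[0,0,0.002],"spin":0},
  {"hand":56,"dp":[0,0,0.0],"spin":0},
  {"hand":56,"dp":[0,0,-0.02],"spin":0},
  {"hand":56,"dp":[0,0,-0.06],"spin":0},
  {"hand":56,"dp":[0,0,-0.14],"spin":0},
  {"hand":56,"dp":[0,0,-0.26],"spin":0},
  {"hand":56,"dp":[0,0,-0.4],"spin":0},
  {"hand":40,"dp":[0,0,-0.54],"spin":0},
  {"hand":20,"dp":[0,0,-0.66],"spin":0},
  {"hand":0,"dp":[0,0,-0.72],"spin":0},
  {"hand":0,"dp":[0,0,-0.74],"spin":0},
  {"hand":0,"dp":[0,0,-0.74],"spin":0},
])

```text
time: 10.4
ee_pos: [0.5774, 0.241, 0.2423]
eef_rot: [1.0, 0.006, 0.0, 0.0]
ft_force: [-0.2, 0.8, 0.5]
width: 0.024
grip_force: 0.0
```

Run:
```python
from h import *
s=read_state();print(s["time"],s["ee_pos"],s["eef_rot"],s["ft_force"])
o=np.hstack([camera("wrist")[:,:,::-1][:300,120:520],cv2.resize(camera("side")[:,:,::-1][20:170,230:430],(400,300),interpolation=cv2.INTER_CUBIC)]);cv2.imwrite("pics/w3.png",o)
```

```text
10.4 [0.57735604 0.24103654 0.24227037] [9.99984080e-01 5.64120432e-03 1.80976732e-06 1.29024308e-04] [-0.21967285  0.84573008  0.50782752]
```

View pics/w3.png

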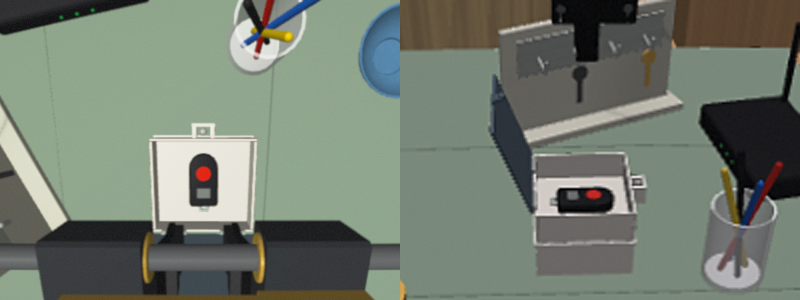

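Run:
```python
from h import *
np.set_printoptions(precision=4,suppress=True)
W=get_calibration("wrist");W["_p"]=[0.57735604,0.24103654,0.24227037];W["_q"]=[.99998408,.0056412,0,0]
for uv in((270,137),(376,137),(270.5,232),(376,232)):print(atz(W,uv,.085))
T=get_calibration("top");S=get_calibration("side")
# edge of stack cover from top: corners (157,232.5),(220,233); tray (415,240),(478,249)
h=np.array([.521,.239,.086])
for th in(1.7,1.8,1.9,2.0):
  e=h+.11*np.array([np.cos(th),0,np.sin(th)])
  print(th,proj(T,e+[0,.06,0]),proj(T,e-[0,.06,0]),proj(S,e+[0,.06,0]),proj(S,e-[0,.06,0]))
```

```text
[0.6333 0.3    0.085 ]
[0.6346 0.1824 0.085 ]
[0.5212 0.3033 0.085 ]
[0.5225 0.1761 0.085 ]
1.7 [153.1068 217.1197] [220.2174 217.4375] [287.6951  54.1738] [287.2988  83.2685]
1.8 [153.2702 223.3157] [220.3124 223.6938] [282.7471  55.0769] [281.8305  84.2326]
1.9 [153.6519 229.3805] [220.5394 229.8163] [277.9508  56.4294] [276.5335  85.6685]
2.0 [154.2444 235.231 ] [220.8939 235.7208] [273.3645  58.2119] [271.4736  87.555 ]
```

>>> carry_out([
  {"hand":0,"dp":[-0.05,0,-0.02],"spin":0},
  {"hand":0,"dp":[-0.15,0,-0.04],"spin":0},
  {"hand":0,"dp":[-0.27,0,-0.04],"spin":0},
  {"hand":0,"dp":[-0.39,0,-0.04],"spin":0},
  {"hand":0,"dp":[-0.5,0,-0.04],"spin":0},
  {"hand":0,"dp":[-0.57,0,0.0],"spin":0},
  {"hand":0,"dp":[-0.6,0,0.04],"spin":0},
  {"hand":0,"dp":[-0.6,0,0.12],"spin":0},
  {"hand":0,"dp":[-0.6,0,0.2],"spin":0},
  {"hand":0,"dp":[-0.6,0,0.26],"spin":0},
  {"hand":0,"dp":[-0.6,0,0.3],"spin":0},
  {"hand":0,"dp":[-0.6,0,0.308],"spin":0},
  {"hand":0,"dp":[-0.6,0,0.308],"spin":0},
])

```text
time: 11.8
ee_pos: [0.4271, 0.2394, 0.1655]
eef_rot: [1.0, 0.006, -0.0, 0.0]
ft_force: [-0.6, 0.2, -0.3]
width: 0.0004
grip_force: 0.0
```

>>> carry_out([
  {"hand":0,"dp":[0.06,0,0],"spin":0},
  {"hand":0,"dp":[0.12,0,0],"spin":0},
  {"hand":0,"dp":[0.16,0,0],"spin":0},
  {"hand":0,"dp":[0.2,0,0],"spin":0},
  {"hand":0,"dp":[0.24,0,-0.01],"spin":0},
  {"hand":0,"dp":[0.28,0,-0.02],"spin":0},
  {"hand":0,"dp":[0.324,0,-0.04],"spin":0},
  {"hand":0,"dp":[0.37,0,-0.05],"spin":0},
  {"hand":0,"dp":[0.424,0,-0.049],"spin":0},
  {"hand":0,"dp":[0.424,0,-0.049],"spin":0},
])

```text
time: 12.8
ee_pos: [0.5349, 0.2402, 0.1777]
eef_rot: [1.0, 0.005, 0.0, -0.0]
ft_force: [0.0, -0.2, 0.0]
width: 0.0003
grip_force: 0.0
```

Run:
```python
from h import *
s=read_state();print(s["time"],s["ee_pos"],s["ft_force"])
o=np.hstack([cv2.resize(camera("top")[:,:,::-1][130:260,140:260],(360,390)),cv2.resize(camera("side")[:,:,::-1][20:170,230:390],(416,390),interpolation=cv2.INTER_CUBIC)]);cv2.imwrite("pics/w4.png",o)
```

```text
12.8 [0.53485252 0.24021622 0.17772422] [ 0.00492079 -0.20462072  0.04396569]
```

View pics/w4.png

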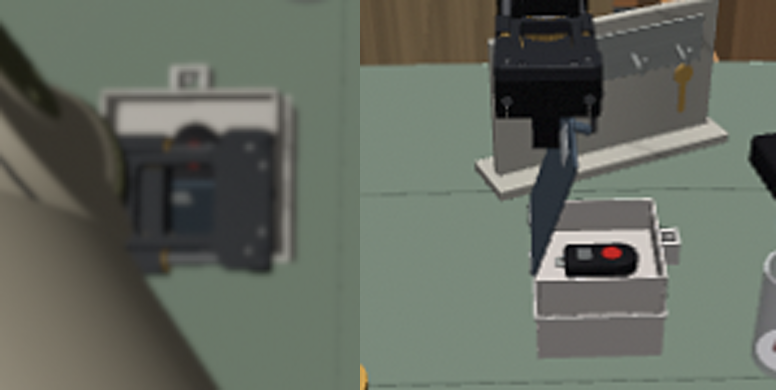

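>>> carry_out([
  {"hand":0,"dp":[0.034,0,0.01],"spin":0},
  {"hand":0,"dp":[0.068,0,0.024],"spin":0},
  {"hand":0,"dp":[0.1,0,0.042],"spin":0},
  {"hand":0,"dp":[0.132,0,0.063],"spin":0},
  {"hand":0,"dp":[0.161,0,0.085],"spin":0},
  {"hand":0,"dp":[0.188,0,0.111],"spin":0},
  {"hand":0,"dp":[0.216,0,0.14],"spin":0},
  {"hand":0,"dp":[0.24,0,0.172],"spin":0},
  {"hand":0,"dp":[0.262,0,0.205],"spin":0},
  {"hand":0,"dp":[0.28,0,0.24],"spin":0},
  {"hand":0,"dp":[0.296,0,0.276],"spin":0},
  {"hand":0,"dp":[0.296,0,0.276],"spin":0},
])

```text
time: 14.1
ee_pos: [0.6072, 0.2409, 0.107]
eef_rot: [1.0, 0.006, -0.001, 0.0]
ft_force: [0.0, 0.6, 0.7]
width: 0.0004
grip_force: 0.1
```

>>> carry_out([
  {"hand":0,"dp":[0.008,0,0.01],"spin":0},
  {"hand":0,"dp":[0.014,0,0.02],"spin":0},
  {"hand":0,"dp":[0.02,0,0.028],"spin":0},
  {"hand":0,"dp":[0.024,0,0.032],"spin":0},
  {"hand":0,"dp":[0.024,0,0.032],"spin":0},
])

```text
time: 14.6
ee_pos: [0.6135, 0.2415, 0.1007]
eef_rot: [1.0, 0.006, 0.0, 0.0]
ft_force: [0.2, -0.2, 0.3]
width: 0.0001
grip_force: 0.1
```

>>> carry_out([
  {"hand":0,"dp":[0,0,0.004],"spin":0},
  {"hand":0,"dp":[0,0,0.008],"spin":0},
  {"hand":0,"dp":[0,0,0.012],"spin":0},
  {"hand":0,"dp":[0,0,0.012],"spin":0},
])

```text
time: 15.0
ee_pos: [0.6138, 0.2416, 0.099]
eef_rot: [1.0, 0.006, 0.001, -0.0]
ft_force: [-2.7, -1.3, 9.0]
width: 0.0001
grip_force: 4.6
```

>>> carry_out([
  {"hand":0,"dp":[0,0,0.004],"spin":0},
  {"hand":0,"dp":[0,0,0.008],"spin":0},
  {"hand":0,"dp":[0,0,0.008],"spin":0},
])

```text
time: 15.3
ee_pos: [0.6136, 0.2415, 0.096]
eef_rot: [1.0, 0.006, 0.0, -0.0]
ft_force: [0.2, 0.0, -0.0]
width: 0.0006
grip_force: 0.0
```

>>> carry_out([
  {"hand":0,"dp":[0,0,0.005],"spin":0},
  {"hand":0,"dp":[0,0,0.01],"spin":0},
  {"hand":0,"dp":[0,0,0.014],"spin":0},
  {"hand":0,"dp":[0,0,0.014],"spin":0},
])

```text
time: 15.7
ee_pos: [0.613, 0.2414, 0.0917]
eef_rot: [1.0, 0.006, -0.0, 0.0]
ft_force: [-0.1, 0.0, 0.3]
width: 0.0007
grip_force: 0.0
```

>>> carry_out([
  {"hand":0,"dp":[0,0,0.004],"spin":0},
  {"hand":0,"dp":[0,0,0.008],"spin":0},
  {"hand":0,"dp":[0,0,0.008],"spin":0},
])

```text
time: 16.0
ee_pos: [0.6132, 0.2416, 0.0906]
eef_rot: [1.0, 0.006, -0.0, 0.0]
ft_force: [-2.0, -1.1, 4.8]
width: 0.0007
grip_force: 2.2
```

>>> carry_out([
  {"hand":0,"dp":[0,0,-0.04],"spin":0},
  {"hand":0,"dp":[0,0,-0.14],"spin":0},
  {"hand":0,"dp":[0,0,-0.28],"spin":0},
  {"hand":0,"dp":[0,0.03,-0.42],"spin":0},
  {"hand":0,"dp":[-0.03,0.1,-0.54],"spin":0},
  {"hand":0,"dp":[-0.08,0.22,-0.62],"spin":0},
  {"hand":0,"dp":[-0.13,0.36,-0.64],"spin":0},
  {"hand":0,"dp":[-0.18,0.5,-0.64],"spin":0},
  {"hand":0,"dp":[-0.23,0.64,-0.64],"spin":0},
  {"hand":0,"dp":[-0.28,0.78,-0.64],"spin":0},
  {"hand":0,"dp":[-0.317,0.92,-0.64],"spin":0},
])

```text
time: 17.1
ee_pos: [0.536, 0.0094, 0.251]
eef_rot: [1.0, 0.006, 0.0, 0.0]
ft_force: [0.7, -0.9, 0.3]
width: 0.0005
grip_force: 0.0
```

>>> carry_out([
  {"hand":0,"dp":[-0.05,0.14,0],"spin":0},
  {"hand":0,"dp":[-0.1,0.28,0],"spin":0},
  {"hand":0,"dp":[-0.15,0.42,0],"spin":0.01},
  {"hand":0,"dp":[-0.2,0.56,0],"spin":0.02},
  {"hand":0,"dp":[-0.25,0.7,0],"spin":0.03},
  {"hand":0,"dp":[-0.29,0.84,0],"spin":0.04},
  {"hand":0,"dp":[-0.31,0.93,0],"spin":0.047},
  {"hand":0,"dp":[-0.317,0.96,0],"spin":0.047},
  {"hand":0,"dp":[-0.317,0.96,0],"spin":0.047},
  {"hand":0,"dp":[-0.317,0.96,0],"spin":0.047},
])

```text
time: 18.1
ee_pos: [0.461, -0.2284, 0.2504]
eef_rot: [0.998, -0.067, 0.0, -0.0]
ft_force: [0.1, 0.7, 0.4]
width: 0.0004
grip_force: 0.0
```

Run:
```python
from h import *
s=read_state();print(s["time"],repr(s["ee_pos"]),repr(s["eef_rot"]),s["ft_force"])
w=camera("wrist")[:,:,::-1][:300,120:520];sd=cv2.resize(camera("side")[:,:,::-1][60:160,270:390],(360,300),interpolation=cv2.INTER_CUBIC)
cv2.imwrite("pics/w5.png",np.hstack([w,sd]))
```

```text
18.1 array([ 0.46103342, -0.22840742,  0.2503564 ]) array([ 9.97771589e-01, -6.67212065e-02,  1.33489901e-04, -3.44407376e-04]) [0.08283226 0.68676359 0.38221326]
```

View pics/w5.png

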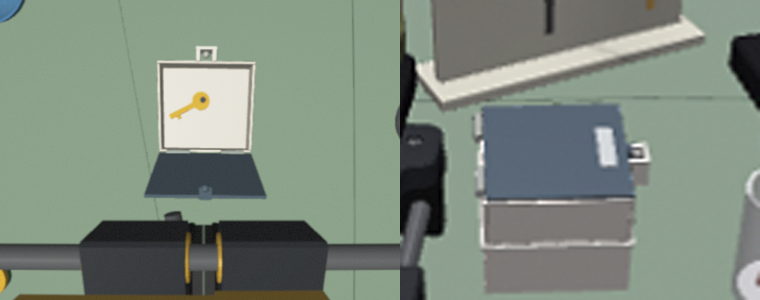

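Run:
```python
from h import *
np.set_printoptions(precision=4,suppress=True)
W=get_calibration("wrist");W["_p"]=[0.46103342,-0.22840742,0.2503564];W["_q"]=[.99777159,-.06672,.00013,-.00034]
P=[atz(W,uv,.041) for uv in((277.5,61),(374.5,62.5),(278.5,152),(372.5,152.5))]
for p in P:print(p)
n=(P[2]+P[3])/2;f=(P[0]+P[1])/2;print("near",n,"far",f,np.arctan2(*(f-n)[1::-1]))
T=get_calibration("top");yaw=-.136;ax=np.array([np.cos(yaw),np.sin(yaw),0]);ay=np.array([-np.sin(yaw),np.cos(yaw),0])
h=np.array([.495,-.237,.041])
Rt=Rn.from_quat(W["_q"]).as_matrix();M=np.array(W["mount"]);Rc=(Rt@M[:3,:3]).T
W["R"]=Rc;W["t"]=-Rc@(Rt@M[:3,3]+W["_p"])
for th in(1.7,1.8,1.9,2.):
  e=h+.11*(np.cos(th)*ax+[0,0,np.sin(th)])
  print(th,proj(W,e+.06*ay),proj(W,e-.06*ay),proj(T,e+.06*ay),proj(T,e-.06*ay))
```

```text
[ 0.6126 -0.1933  0.041 ]
[ 0.5952 -0.31    0.041 ]
[ 0.5041 -0.1758  0.041 ]
[ 0.4871 -0.2973  0.041 ]
near [ 0.4956 -0.2366  0.041 ] far [ 0.6039 -0.2516  0.041 ] -0.13796677959896075
1.7 [263.3568 178.067 ] [390.4295 178.3075] [417.8688 228.829 ] [480.9647 237.3016]
1.8 [264.3358 188.822 ] [389.2845 189.0543] [416.9671 234.6915] [480.0103 243.1033]
1.9 [265.4907 198.7036] [387.9448 198.9275] [415.9592 240.416 ] [478.8725 248.7585]
2.0 [266.7875 207.5663] [386.4491 207.782 ] [414.8601 245.9248] [477.5687 254.1909]
```

>>> carry_out([
  {"hand":0,"dp":[-0.06,0.014,0],"spin":0},
  {"hand":0,"dp":[-0.14,0.014,0.0],"spin":0},
  {"hand":0,"dp":[-0.2,0.014,0.04],"spin":0},
  {"hand":0,"dp":[-0.22,0.014,0.12],"spin":0},
  {"hand":0,"dp":[-0.22,0.014,0.22],"spin":0},
  {"hand":0,"dp":[-0.22,0.014,0.32],"spin":0},
  {"hand":0,"dp":[-0.22,0.014,0.42],"spin":0},
  {"hand":0,"dp":[-0.22,0.014,0.49],"spin":0},
  {"hand":0,"dp":[-0.22,0.014,0.52],"spin":0},
  {"hand":0,"dp":[-0.22,0.014,0.52],"spin":0},
  {"hand":0,"dp":[-0.22,0.014,0.52],"spin":0},
])

```text
time: 19.3
ee_pos: [0.4059, -0.2261, 0.1212]
eef_rot: [0.998, -0.068, 0.001, 0.0]
ft_force: [-0.2, -0.3, -0.5]
width: 0.0004
grip_force: 0.0
```

>>> carry_out([
  {"hand":0,"dp":[0.05,0,0],"spin":0},
  {"hand":0,"dp":[0.1,0,0],"spin":0},
  {"hand":0,"dp":[0.145,0,0],"spin":0},
  {"hand":0,"dp":[0.185,0,0],"spin":0},
  {"hand":0,"dp":[0.225,0,-0.01],"spin":0},
  {"hand":0,"dp":[0.265,0,-0.02],"spin":0},
  {"hand":0,"dp":[0.307,0,-0.038],"spin":0},
  {"hand":0,"dp":[0.355,0,-0.047],"spin":0},
  {"hand":0,"dp":[0.41,0,-0.047],"spin":0},
  {"hand":0,"dp":[0.41,0,-0.047],"spin":0},
])

```text
time: 20.3
ee_pos: [0.5085, -0.24, 0.1324]
eef_rot: [0.998, -0.068, 0.001, -0.0]
ft_force: [-0.1, 0.6, 0.2]
width: 0.0004
grip_force: 0.0
```

>>> carry_out([
  {"hand":0,"dp":[0.034,0,0.01],"spin":0},
  {"hand":0,"dp":[0.068,0,0.024],"spin":0},
  {"hand":0,"dp":[0.1,0,0.042],"spin":0},
  {"hand":0,"dp":[0.132,0,0.063],"spin":0},
  {"hand":0,"dp":[0.161,0,0.085],"spin":0},
  {"hand":0,"dp":[0.188,0,0.111],"spin":0},
  {"hand":0,"dp":[0.216,0,0.14],"spin":0},
  {"hand":0,"dp":[0.24,0,0.172],"spin":0},
  {"hand":0,"dp":[0.262,0,0.205],"spin":0},
  {"hand":0,"dp":[0.28,0,0.24],"spin":0},
  {"hand":0,"dp":[0.296,0,0.276],"spin":0},
  {"hand":0,"dp":[0.296,0,0.276],"spin":0},
])

```text
time: 21.5
ee_pos: [0.5798, -0.2499, 0.0614]
eef_rot: [0.998, -0.068, -0.001, -0.0]
ft_force: [-0.1, 0.4, 0.2]
width: 0.0007
grip_force: 0.1
```

>>> carry_out([
  {"hand":0,"dp":[0.008,0,0.01],"spin":0},
  {"hand":0,"dp":[0.014,0,0.02],"spin":0},
  {"hand":0,"dp":[0.02,0,0.028],"spin":0},
  {"hand":0,"dp":[0.024,0,0.032],"spin":0},
  {"hand":0,"dp":[0.024,0,0.032],"spin":0},
])

```text
time: 22.0
ee_pos: [0.5861, -0.2511, 0.0551]
eef_rot: [0.998, -0.068, 0.0, 0.0]
ft_force: [-1.1, 0.4, 1.1]
width: 0.0005
grip_force: 0.5
```

>>> carry_out([
  {"hand":0,"dp":[0,0,0.004],"spin":0},
  {"hand":0,"dp":[0,0,0.008],"spin":0},
  {"hand":0,"dp":[0,0,0.008],"spin":0},
])

```text
time: 22.3
ee_pos: [0.5863, -0.2512, 0.0536]
eef_rot: [0.998, -0.068, 0.0, 0.0]
ft_force: [0.0, -1.3, 1.3]
width: 0.0003
grip_force: 0.5
```

>>> carry_out([
  {"hand":0,"dp":[0,0,0.004],"spin":0},
  {"hand":0,"dp":[0,0,0.008],"spin":0},
  {"hand":0,"dp":[0,0,0.008],"spin":0},
])

```text
time: 22.6
ee_pos: [0.5863, -0.2511, 0.051]
eef_rot: [0.998, -0.068, 0.0, 0.0]
ft_force: [-0.3, 0.3, 1.1]
width: 0.0007
grip_force: 0.3
```

>>> carry_out([
  {"hand":0,"dp":[0,0,0.004],"spin":0},
  {"hand":0,"dp":[0,0,0.008],"spin":0},
  {"hand":0,"dp":[0,0,0.008],"spin":0},
])

```text
time: 22.9
ee_pos: [0.5859, -0.2509, 0.0487]
eef_rot: [0.998, -0.068, -0.0, -0.0]
ft_force: [0.1, 0.3, -0.0]
width: 0.0002
grip_force: 0.0
```

>>> carry_out([
  {"hand":0,"dp":[0,0,0.003],"spin":0},
  {"hand":0,"dp":[0,0,0.006],"spin":0},
  {"hand":0,"dp":[0,0,0.006],"spin":0},
])

```text
time: 23.2
ee_pos: [0.5858, -0.251, 0.0472]
eef_rot: [0.998, -0.068, -0.0, -0.0]
ft_force: [-0.7, 0.2, 0.1]
width: 0.0004
grip_force: 0.0
```

>>> carry_out([
  {"hand":0,"dp":[0,0,0.004],"spin":0},
  {"hand":0,"dp":[0,0,0.008],"spin":0},
  {"hand":0,"dp":[0,0,0.008],"spin":0},
])

```text
time: 23.5
ee_pos: [0.586, -0.2511, 0.0456]
eef_rot: [0.998, -0.068, -0.0, 0.0]
ft_force: [0.2, -1.0, 0.3]
width: 0.0009
grip_force: 0.5
```

>>> carry_out([
  {"hand":0,"dp":[0,0,0.003],"spin":0},
  {"hand":0,"dp":[0,0,0.005],"spin":0},
  {"hand":0,"dp":[0,0,0.005],"spin":0},
])

```text
time: 23.8
ee_pos: [0.5861, -0.2511, 0.0454]
eef_rot: [0.998, -0.068, 0.0, 0.0]
ft_force: [-6.4, 1.3, 12.0]
width: 0.0006
grip_force: 5.5
```

>>> carry_out([
  {"hand":0,"dp":[0,0,-0.04],"spin":0},
  {"hand":0,"dp":[0,0,-0.14],"spin":0},
  {"hand":0,"dp":[0,0,-0.28],"spin":0},
  {"hand":0,"dp":[-0.04,0,-0.42],"spin":0},
  {"hand":0,"dp":[-0.14,0,-0.56],"spin":0},
  {"hand":0,"dp":[-0.27,0,-0.68],"spin":0},
  {"hand":0,"dp":[-0.38,0,-0.76],"spin":0},
  {"hand":0,"dp":[-0.44,0,-0.8],"spin":0},
  {"hand":0,"dp":[-0.46,0,-0.8],"spin":0},
  {"hand":0,"dp":[-0.46,0,-0.8],"spin":0},
  {"hand":0,"dp":[-0.46,0,-0.8],"spin":0},
])

```text
time: 24.9
ee_pos: [0.4724, -0.2352, 0.2434]
eef_rot: [0.998, -0.068, -0.0, -0.0]
ft_force: [0.1, 0.2, 0.6]
width: 0.0002
grip_force: 0.0
```

Run:
```python
from h import *
w=camera("wrist")[:,:,::-1][:300,120:520];sd=cv2.resize(camera("side")[:,:,::-1][50:150,270:390],(360,300),interpolation=cv2.INTER_CUBIC)
t=cv2.resize(camera("side")[:,:,::-1][250:390,230:417],(400,300));t2=cv2.resize(camera("top")[:,:,::-1][140:240,160:280],(360,300))
cv2.imwrite("pics/w6.png",np.vstack([np.hstack([w,sd]),np.hstack([t,t2])]))
```

```text
(no output)
```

View pics/w6.png

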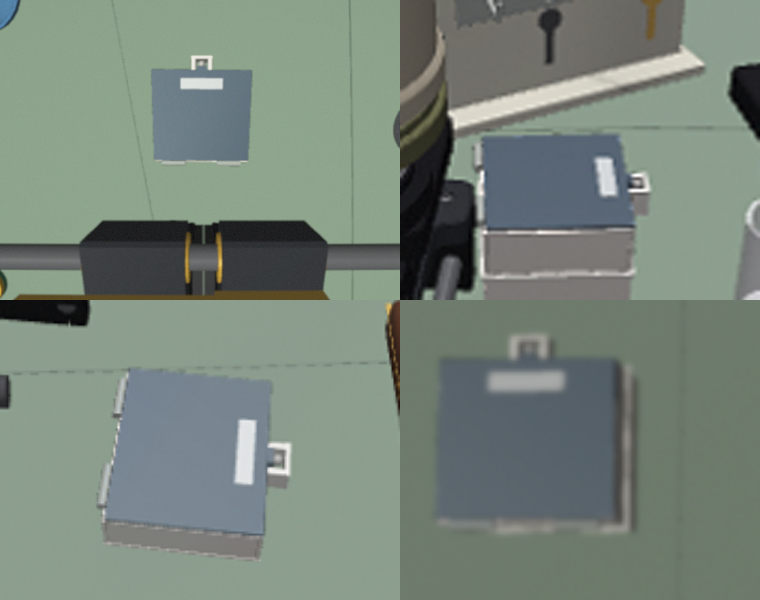

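Both covers lie flat on their rims in every view, and the arm is clear of everything.

```bash
python3 -c "
from bench import *
print(close_job())"
```

```text
the job is handed in; nothing more can be done
None
```

The fob lies flat, button up, on the floor of the upper tray; both covers were pressed gently (12 N at most in the readings) and look fully shut in the last pictures, and the job is handed in at about 25 s of the 67 s allowed.

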